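# Zero the colour meter with its check tile

### The job

The colour meter has to be zeroed before the next batch is checked: pull the small cabinet's drawer fully open by its handle, lift out the blue-backed check tile by its rib, tilt it to match the slope of the meter's square sprung port, and press its white face flush and centred on the port until the port has sunk about half way (4 mm). Be gentle, leave the meter head's tilt as it is set and do not disturb the jar, the label roll or the ribbon roll. Finish while still holding the tile pressed there: do not let go.

Things in the scene. Friction and masses are not known exactly. Their poses are not given: they have to be found in the camera images.
- board: Raised wooden work board on which cabinet, meter, jar and both rolls stand: 310 (x) x 720 (y) x 100 mm high, fixed to the table and square to it. Origin: centre of its underside; its top is level, 100 mm above the table.
- cabinet: Low grey cabinet, 160 (x) x 160 (y) x 92 mm high, fixed to the board. Origin: centre of its underside; its white drawer front faces its own -x (towards the robot). It may stand left or right of the middle; the meter stands on the other side.
- cabinet_drawer0 (a joint): The cabinet's only drawer: metres open along the cabinet's -x, 0 shut, 0.1016 at the end stop; friction about 1 N plus light damping, and it stays where it is left. Inside 115 (x) x 118 (y) mm, floor 22 mm above the board, walls 48 mm above that floor. When open, the drawer's middle lies about 103 mm in front of the cabinet's origin, clear of the cabinet's top board.
- cabinet_drawer0_handle (a point): Middle of the drawer's steel bar handle: a round bar 11 mm thick and 80 mm long along the cabinet's y, level, 35 mm in front of the drawer front (30 mm free gap behind the bar), 38 mm below the cabinet's top. Moves with the drawer; axes as the cabinet's.
- tile: Check tile, 80 g or so: square plate 56 x 56 x 8 mm with a white ceramic face below and a blue back, and on the back a blue rib with black stripes, 36 mm long (tile x), 12 mm thick (tile y), reaching 40 mm above the white face. Origin: centre of the white face; z points from the white face to the rib. It lies loose on the drawer floor, white face down.
- tile_rib (a point): Grasp point in the rib of the tile, 30 mm above the white face (10 mm below the top of the rib); axes as the tile's. Grip across the tile's y (12 mm).
- meter: Colour meter, fixed to the board: white base 140 (x) x 130 (y) x 44 mm with two upright cheeks (y +-42 to +-53 mm, 115 mm high) that carry a tilting grey head. Origin: centre of the underside; its front with the small dark screen faces its own -x. The head's pivot is along the meter's y, 95 mm above the board over the origin.
- head (a joint): Tilt of the meter's head in rad: 0 port faces straight up, growing as it leans towards the meter's front (-x, the robot). Set somewhere from 0.25 to 0.60, held by a stiff friction clamp (about 4 N m); leave it as it is.
- head_mark (a point): Point on the top of the head below the port, 24 mm from the pivot; z is the head's (and port's) outward normal.
- port (a joint): How far the sprung port is pressed into the head, in metres: 0 out, 0.008 fully in. Spring: about 3 N to begin to move, then 1 N more per mm (7 N at 4 mm).
- port_face (a point): Centre of the flat outer face of the port, a dark square plate 60 x 60 x 6 mm with a pale ring and a dark round window, 42 mm from the pivot when out. z is the outward normal of the sloped face, y runs along the meter's y. Moves with the port.
- jar: Bystander: filled glass jar, 73 mm wide, 113 mm high, white lid, standing between cabinet and meter. Origin: centre of underside.
- labels: Bystander: white label roll lying flat, 60 mm wide, 38 mm high, in the middle near the robot. Origin: centre of underside.
- ribbon: Bystander: pink ribbon roll lying flat, 62 mm wide, 24 mm high, in the middle, beyond the label roll. Origin: centre of underside.

How it is judged (in metres and radians):
On the way, in this order (a step that is already met when the one before it is completed fails the run):
1. the drawer is pulled open (at least 85 mm) (value of joint cabinet_drawer0 above 0.085 m), for 0.2 s.
2. the tile is held by the fingers, lifted clear of the drawer (height (world z) of tile above 0.2 m and contact force between the fingers and tile above 1 N), for 0.2 s.
At the end, for the whole second after the job is handed in: Tile still gripped, white face on the port: slope within 0.05 rad, face within 3 mm, centred within 8 mm along each side, rib outward, port sunk 2 to 6.5 mm, pressing over 3 N, gripped with over 2 N, at rest (value of joint port between 0.002 and 0.0065 m and angle between the z axis of tile and the z axis of port_face, either way round below 0.05 rad and z of tile_rib in the frame of port_face above 0.02 m and x of tile in the frame of port_face between -0.008 and 0.008 m and y of tile in the frame of port_face between -0.008 and 0.008 m and z of tile in the frame of port_face between -0.003 and 0.003 m and contact force between tile and meter above 3 N and contact force between the fingers and tile above 2 N and linear speed of tile below 0.02 m/s); the arm keeps its last pose, push and grip.
It fails at once if jar, label roll or ribbon roll is moved by more than 20 mm (distance of any of jar, labels, ribbon from where it was at the start of the episode above 0.02 m).
It fails at once if the meter head is knocked out of its set tilt (its top moves over 4 mm) (distance of head_mark from where it was at the start of the episode above 0.004 m).
It fails at once if the tile is pressed or knocked against the meter with over 30 N (contact force between tile and meter above 30 N).
It also fails if it takes over 51 s, if anything falls off the work surface, if the arm or the gripper's body presses on something with over 40 N, if the wrist force passes 120 N, or if a joint passes its speed limit or range.

### The arm

A 6-joint arm with a two-finger parallel gripper is mounted at the origin on a cart in front of the work surface, level with it; the furniture and walls round the work are solid. World frame = base frame: x ahead of the robot, y to its left, z up, the work surface at z = 0. Lengths are in m, angles in degrees, forces in N, time in s.
With the tool pointing down it reaches from about 0.15 to 0.775 m from the base axis. Payload 6.1 kg.
Tool frame: the origin (TCP) lies at the very end of the fingers, on their centre line; the grasp point (between the pads) lies 19 mm behind it; z points along the fingers, y is the direction in which the jaws open and shut (so a half turn about z gives the same grasp; the last joint's range is limited). The gripper opens to 85 mm and grips with 20 to 120 N. Pads are 22 mm wide; open, the fingers measure 114 mm over their backs; the gripper's body (76 mm by 85 mm) begins 54 mm behind the grasp point. The pads swing forward as they close: fully open they stand 13 mm farther back than shut.
Start: joints at [67.093, 7.208, -2.269, 80.523, 0, 90], TCP at [0.204, 0.484, 0.231] pointing down, gripper open.
Joint ranges: [-155.77, 155.77], [-54.66, 111.73], [-72.52, 77.12], [-102.08, 115.82], [-83.92, 84.16], [-180, 180]. Speed limits (degrees/s): [136.94, 136.94, 172.46, 180, 180, 180].

### API

Orientations are given as [roll, pitch, yaw] about the fixed x, y, z axes, in that order (R = Rz(yaw) Ry(pitch) Rx(roll)).
In Python, from rig import * gives the robot as it stands.
- The arm moves only by the tool move_arm, never from a script. Its argument "rows" is a list of rows, each a list of 6 numbers: the shift along the tool's x, y, z in m, then the turn, a rotation vector about the tool's x, y, z in degrees. A call has 1 to 5 rows; each row is the pose to reach, as a shift and turn from the pose commanded when the call began, along the tool's axes at that moment; what a row does not reach only later rows make up. A row lasts 1/12 s, in which the tool goes at most 41.7 mm and 7.16 degrees, less where a joint would pass 70% of its speed; a pose out of reach is approached as far as the arm can. A call with a gripper value outside its range is refused whole. "grip" is the closure, from 0 (fully open) to 1 (shut), set as the call begins (left out, the last holds). The fingers move at their own pace and stop on an object; "grip_force" is the grip in N (left out, the last holds). Time passes only in rows, so rows that repeat a pose let the fingers close. It gives the time, the measured TCP pose, the force and the opening at its end, in the units of the state.
- state(): the state, without advancing time (a new reading comes with each control period).
- get_image(name): name is "scene" or "top" or "wrist"; returns a dict with "image" (384x512x3 uint8, blue, green, red), "z_map" (384x512 float32, m along the optical axis (not along the pixel's ray), 0 where there is no reading), "vfov" (degrees; the focal length in pixels is half the picture's height over the tangent of half this angle, whatever the lens; pixels are square), "cx", "cy" (the principal point, pixels), "dist_coeffs" ([k1, k2, p1, p2, k3] as OpenCV has them; the pictures are not rectified), "R" (3x3) and "t" (3): a world point X has camera coordinates R X + t; the wrist camera has in their place "T_tool_cam" (4x4, takes a point from camera to tool coordinates, whose origin is the TCP and whose axes are the flange's). Camera axes: x right, y down, z forward; pixel columns grow to the right and rows downward; lengths in m; the calibration is good to about 2 mm. A picture is of the moment at which its call begins: read the wrist's pose just before it.
- close_job(): hands the job in, once; it reports no verdict.
The state is a dict: "t": time; "joints": joint angles; "qd": joint speeds; "joint_efforts": joint torques, N m; "eef_pos": TCP position; "ee_rot": TCP orientation; "wrist_force": force on the tool from outside, world axes, zero at the start; "ft_torque": the same for the moment, N m; "finger_gap": opening from 0.0 (shut) to 1.0 (fully open).
Only numpy, scipy, OpenCV 4.12 (cv2) and the standard library are available. Lean on these libraries where they do the work, as an engineer would, in place of code of your own. Each camera call takes 0.05 s, during which the arm holds its last target. There are 200 camera calls.

## Working session

There is one attempt and no reset: what is moved stays moved. The work goes in short steps, Python scripts to look and compute and a tool call to move; the robot and the scene stay as the last step left them, time stands still between calls to the robot, and variables do not carry over. Pictures are saved under pics/ and viewed, about 8 in all and at most 12, crops included, and the job is handed in when it is done.

Besides the shell and the picture viewer there is one more tool, called after ">>>" as name(argument=value, ...), one argument or row to a line, values as JSON. move_arm: Moves the arm, as the interface text tells. Its arguments: {"type":"object","properties":{"rows":{"type":"array","items":{"type":"array","items":{"type":"number"}}},"grip":{"type":"number"},"grip_force":{"type":"number"}},"required":["rows"]}

```bash
ls; mkdir -p pics
python3 - <<'E'
from rig import *
import cv2,numpy as np
print(state())
a=get_image("scene");b=get_image("top")
np.save('s.npy',a,allow_pickle=True);np.save('t.npy',b,allow_pickle=True)
for d in(a,b): print({k:v for k,v in d.items() if k not in('image','z_map')})
cv2.imwrite('pics/a.png',cv2.resize(a['image'],(800,600)))
cv2.imwrite('pics/b.png',cv2.resize(b['image'],(800,600)))
E
```

```text
pics
{'t': 0.0, 'joints': array([ 6.70942593e+01,  7.24083850e+00, -2.32819254e+00,  8.05228807e+01,
       -1.22879546e-03,  9.00002431e+01]), 'qd': array([-0.05359096, -0.00960003, -0.08280513,  0.04981093,  0.01578956,
       -0.02046855]), 'joint_efforts': array([ 1.55710113e-03, -4.35913503e+01,  3.52925134e+01,  1.71454169e-02,
        1.80695115e-04, -5.11689635e-06]), 'eef_pos': array([0.20418266, 0.48321669, 0.23051813]), 'ee_rot': array([-1.79908088e+02,  1.22918385e-03,  1.57094018e+02]), 'wrist_force': array([-0.23164859,  0.93516923,  0.12502478]), 'ft_torque': array([-0.01977124,  0.05302283,  0.00449376]), 'finger_gap': 1.0013797735515402}
{'vfov': 44.05615729247364, 'cx': 254.3342767343268, 'cy': 193.5751226105668, 'dist_coeffs': array([-0.04446677,  0.        ,  0.        ,  0.        ,  0.        ]), 'R': array([[ 0.64449885, -0.76458323,  0.00580738],
       [-0.50060326, -0.42769591, -0.75264373],
       [ 0.57794257,  0.48217082, -0.65840238]]), 't': array([-0.34384137,  0.38435272,  1.03073442])}
{'vfov': 50.14421442090483, 'cx': 250.70657646051941, 'cy': 191.00056373773367, 'dist_coeffs': array([0.03399946, 0.        , 0.        , 0.        , 0.        ]), 'R': array([[-0.02721025, -0.99959657, -0.00814266],
       [-0.99442946,  0.02789759, -0.10164533],
       [ 0.10183149,  0.00533151, -0.99478738]]), 't': array([9.28248758e-04, 5.70844678e-01, 1.24375279e+00])}
```

View pics/a.png

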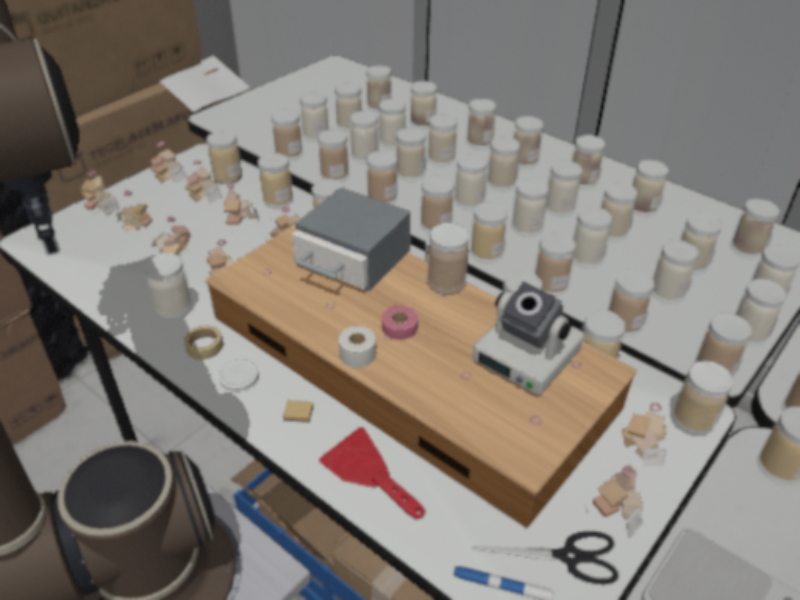

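View pics/b.png

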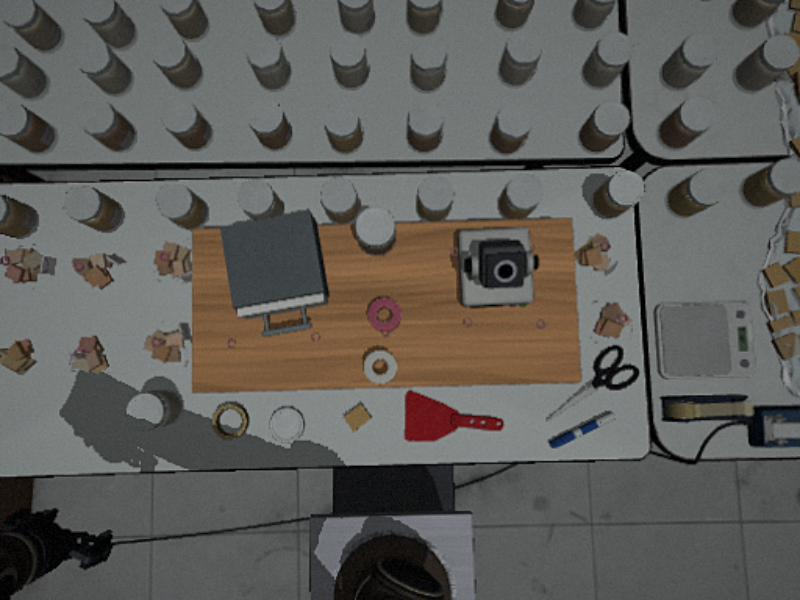

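```bash
cat > h.py <<'E'
import numpy as np,cv2
from scipy.spatial.transform import Rotation as Ro
def cloud(d):
    im=d['image'];H,W=im.shape[:2];f=H/2/np.tan(np.radians(d['vfov']/2))
    K=np.array([[f,0,d['cx']],[0,f,d['cy']],[0,0,1]])
    g=np.stack(np.meshgrid(np.arange(W),np.arange(H)),-1).reshape(-1,1,2).astype(float)
    u=cv2.undistortPoints(g,K,np.array(d['dist_coeffs'],float)).reshape(H,W,2)
    z=d['z_map'];P=np.dstack([u*z[...,None],z])
    if 'R' in d: return (P-d['t'])@d['R']
    T=d['T_tool_cam'];P=P@T[:3,:3].T+T[:3,3]
    return P@d['Rw'].T+d['pw']
def wrist(name=None):
    from rig import state,get_image
    s=state();d=get_image('wrist');d['Rw']=Ro.from_euler('xyz',s['ee_rot'],degrees=True).as_matrix();d['pw']=s['eef_pos']
    if name: cv2.imwrite(name,cv2.resize(d['image'],(800,600)))
    return d,cloud(d),s
def plane(Q):
    c=np.median(Q,0)
    for _ in range(5):
        n=np.linalg.svd(Q-c,full_matrices=False)[2][2];n*=np.sign(n[2]);r=(Q-c)@n
        k=abs(r)<max(.0015,1.5*np.std(r));Q=Q[k];c=Q.mean(0)
    return c,n,len(Q)
E
python3 - <<'E'
from h import *
for f in('t.npy','s.npy'):
    d=np.load(f,allow_pickle=True).item();P=cloud(d);z=P[...,2];x=P[...,0];y=P[...,1];v=d['z_map']>0
    print(f)
    def box(m,lab):
        Q=P[m]; 
        if len(Q)<10: print(lab,len(Q));return
        r=cv2.minAreaRect((Q[:,:2]*1000).astype(np.float32));print(lab,len(Q),np.round(np.median(Q,0),3),[np.round(q,1) for q in r])
    bd=v&(x>.2)&(x<.6)&(abs(y)<.42)
    box(bd&(abs(z-.1)<.006),'board')
    box(bd&(abs(z-.192)<.006)&(y>.05)&(y<.4),'cabtop')
    box(bd&(z>.140)&(z<.165)&(y>.05)&(x<.46),'handle?')
    box(bd&(abs(z-.144)<.006)&(y<-.05),'meterbase')
    box(bd&(z>.20)&(y<-.05),'head')
    box(bd&(z>.206)&(abs(y)<.12),'jar')
    box(bd&(z>.115)&(z<.145)&(abs(y)<.1)&(x<.42),'rolls')
d=np.load('t.npy',allow_pickle=True).item();P=cloud(d)
print(np.round(P[155:190:4,318:346:4].reshape(-1,7,3)*1000).astype(int).tolist())
E
```

```text
t.npy
board 14079 [ 0.485 -0.022  0.101] [array([497.5,  30.7]), array([249. , 792.8]), np.float64(4.1)]
cabtop 936 [0.579 0.197 0.193] [array([582.6, 184.7]), array([ 55.2, 160.4]), np.float64(7.5)]
handle? 0
meterbase 640 [ 0.563 -0.197  0.145] [array([ 569.3, -204.9]), array([128.1,  58.9]), np.float64(88.8)]
head 390 [ 0.585 -0.2    0.228] [array([ 583. , -202.3]), array([106.5,  33.3]), np.float64(89.3)]
jar 0
rolls 63 [0.415 0.01  0.14 ] [array([413.9,  10. ]), array([44.6, 11.2]), np.float64(88.4)]
s.npy
board 12919 [ 0.482 -0.094  0.1  ] [array([496. ,  30.8]), array([251.8, 796.1]), np.float64(4.0)]
cabtop 586 [0.577 0.187 0.192] [array([573.3, 182.3]), array([ 54.2, 165.4]), np.float64(0.8)]
handle? 0
meterbase 879 [ 0.57  -0.213  0.144] [array([ 572.1, -209.4]), array([ 58.1, 128.7]), np.float64(3.0)]
head 632 [ 0.582 -0.213  0.223] [array([ 581.8, -206.8]), array([119.6,  36.5]), np.float64(89.8)]
jar 0
rolls 125 [0.413 0.001 0.132] [array([413.8,   3.2]), array([12.1, 47.3]), np.float64(0.8)]
[[[643, -198, 212], [643, -208, 215], [441, -22, 1295], [642, -229, 218], [655,
[... 370 characters left out ...]
, 238], [606, -234, 238], [608, -248, 219], [610, -261, 207]], [[597, -193, 234], [596, -202, 241], [596, -213, 237], [596, -223, 238], [596, -234, 233], [599, -249, 211], [601, -263, 197]], [[587, -193, 232], [586, -203, 234], [587, -214, 229], [586, -224, 232], [586, -234, 230], [593, -256, 177], [602, -283, 105]], [[577, -193, 227], [577, -203, 227], [577, -214, 226], [576, -224, 227], [577, -236, 221], [586, -263, 142], [591, -284, 98]], [[567, -193, 222], [567, -204, 222], [567, -214, 221], [575, -239, 144], [575, -250, 145], [574, -261, 146], [579, -283, 99]], [[565, -205, 144], [564, -216, 148], [564, -228, 144], [564, -238, 146], [564, -250, 145], [563, -260, 148], [568, -282, 101]]]
```

Run:
```python
from h import *
for f in('t.npy','s.npy'):
    d=np.load(f,allow_pickle=True).item();P=cloud(d);z=P[...,2];x=P[...,0];y=P[...,1];v=d['z_map']>0
    print(f)
    def box(m,lab):
        n,l,st,_=cv2.connectedComponentsWithStats(m.astype(np.uint8));m=l==1+np.argmax(st[1:,4]) if n>1 else m
        Q=P[m]; 
        if len(Q)<10: print(lab,len(Q));return
        r=cv2.minAreaRect((Q[:,:2]*1000).astype(np.float32));print(lab,len(Q),np.round(np.median(Q,0),3),[np.round(q,1) for q in r]);return Q
    bd=v&(x>.2)&(x<.75)&(abs(y)<.42)
    box(bd&(abs(z-.192)<.008)&(y>.05)&(y<.4),'cabtop')
    box(bd&(z>.142)&(z<.168)&(y>.05)&(x<.51),'handle?')
    box(bd&(abs(z-.144)<.006)&(y<-.05),'meterbase')
    box(bd&(z>.20)&(y<-.10),'head')
    box(bd&(z>.206)&(abs(y)<.12),'jar')
    box(bd&(z>.125)&(z<.145)&(abs(y)<.1)&(x<.45),'labels')
    Q=P[bd&(x>.578)&(x<.618)&(abs(y+.213)<.02)&(z>.2)];print('port',plane(Q))
```

```text
t.npy
cabtop 3157 [0.629 0.193 0.193] [array([629.9, 192.4]), array([148.5, 160.4]), np.float64(8.8)]
handle? 95 [0.505 0.185 0.159] [array([504.7, 175.5]), array([11.3, 86.9]), np.float64(3.7)]
meterbase 1161 [ 0.586 -0.191  0.144] [array([ 613.3, -204.4]), array([143.5, 129.5]), np.float64(1.0)]
head 811 [ 0.604 -0.2    0.23 ] [array([ 608.7, -203.4]), array([84.6, 70.1]), np.float64(1.1)]
jar 508 [0.679 0.01  0.212] [array([679.5,  10.8]), array([67.2, 65.8]), np.float64(89.0)]
labels 215 [0.428 0.01  0.139] [array([429.2,   9.7]), array([56.1, 41.8]), np.float64(88.5)]
port (array([ 0.59790068, -0.2123368 ,  0.23684552]), array([-0.44688046, -0.03625279,  0.89385882]), 145)
s.npy
cabtop 1797 [0.623 0.184 0.193] [array([630.5, 189.9]), array([153.6, 163.2]), np.float64(8.6)]
handle? 72 [0.505 0.183 0.158] [array([504.7, 176.2]), array([10.4, 74.3]), np.float64(3.9)]
meterbase 1110 [ 0.578 -0.226  0.144] [array([ 614.9, -209. ]), array([146.9, 128.5]), np.float64(1.1)]
head 1079 [ 0.596 -0.218  0.224] [array([ 596.2, -212. ]), array([ 74.3, 125. ]), np.float64(14.6)]
jar 330 [0.677 0.006 0.212] [array([678.7,   8. ]), array([71.5, 66.4]), np.float64(69.3)]
labels 285 [0.427 0.002 0.137] [array([428.8,   8.1]), array([62.3, 42.1]), np.float64(89.8)]
port (array([ 0.59673524, -0.21397715,  0.23576226]), array([-0.44038236, -0.02576173,  0.89744064]), 171)
```

```bash
cat >> h.py <<'E'
def Rdown(ydeg,n=(0,0,1)):
    z=-np.array(n)/np.linalg.norm(n);y=np.array([np.cos(np.radians(ydeg)),np.sin(np.radians(ydeg)),0]);y-=z*(y@z);y/=np.linalg.norm(y)
    return np.c_[np.cross(y,z),y,z]
def to(p,R):
    from rig import state
    s=state();R0=Ro.from_euler('xyz',s['ee_rot'],degrees=True).as_matrix()
    print('pos',np.round(s['eef_pos'],4),'shift',np.round(R0.T@(np.array(p)-s['eef_pos']),4),'turn',np.round(Ro.from_matrix(R0.T@R).as_rotvec(degrees=True),2),'F',np.round(s['wrist_force'],1),'t',round(s['t'],2),'gap',round(s['finger_gap'],3))
E
python3 - <<'E'
from h import *
to((.45,.165,.30),Rdown(9))
d,P,s=wrist();print(d['T_tool_cam'],d['vfov'])
E
```

```text
pos [0.2042 0.4833 0.2306] shift [-0.3503 -0.1976 -0.0691] turn [-8.000e-02  4.000e-02  5.809e+01] F [-0.1  0.2  0.2] t 0.1 gap 1.001
[[-1.18682416e-03 -9.61162840e-01 -2.75979322e-01  7.06190202e-02]
 [ 9.99999258e-01 -1.06530238e-03 -5.90240651e-04 -1.31071794e-04]
 [ 2.73315950e-04 -2.75979818e-01  9.61163392e-01 -1.42832089e-01]
 [ 0.00000000e+00  0.00000000e+00  0.00000000e+00  1.00000000e+00]] 62.64217248591744
```

>>> move_arm(
  rows=[
    [-0.04,-0.02,-0.035,0,0,7],
    [-0.08,-0.04,-0.069,0,0,14],
    [-0.12,-0.07,-0.069,0,0,21],
    [-0.16,-0.09,-0.069,0,0,28],
    [-0.2,-0.11,-0.069,0,0,35],
  ],
  grip=0.65,
)

```text
t: 0.57
eef_pos: [0.3217, 0.3334, 0.2996]
ee_rot: [179.9, -0.0, 121.8]
wrist_force: [0.2, 1.0, -1.3]
finger_gap: 0.355
```

```bash
python3 -c "
from h import *
to((.45,.165,.30),Rdown(9))"
```

```text
pos [0.3217 0.3334 0.2996] shift [-0.2108  0.0202 -0.0005] turn [ 0.09 -0.04 22.82] F [ 0.2  1.  -1.3] t 0.57 gap 0.355
```

>>> move_arm(
  rows=[
    [-0.04,0,0,0,0,6],
    [-0.08,0.01,0,0,0,12],
    [-0.12,0.01,0,0,0,18],
    [-0.16,0.015,0,0,0,22.8],
    [-0.2,0.02,0,0,0,22.8],
  ],
)

```text
t: 0.98
eef_pos: [0.4449, 0.1739, 0.2985]
ee_rot: [180.0, -0.0, 99.1]
wrist_force: [1.1, 0.3, -0.6]
finger_gap: 0.348
```

```bash
python3 -c "
from h import *
d,P,s=wrist('pics/c.png');np.save('w.npy',d,allow_pickle=True)
to((.45,.165,.30),Rdown(9))
z=P[...,2];x=P[...,0];y=P[...,1];v=d['z_map']>0
def box(m,lab):
    n,l,st,_=cv2.connectedComponentsWithStats(m.astype(np.uint8));m=l==1+np.argmax(st[1:,4])
    Q=P[m];r=cv2.minAreaRect((Q[:,:2]*1000).astype(np.float32));print(lab,len(Q),np.round(np.median(Q,0),4),[np.round(q,1) for q in r])
box(v&(abs(z-.192)<.006),'top');box(v&(z>.147)&(z<.163)&(x<.53)&(y>.1),'handle');box(v&(abs(z-.1)<.006),'board')
"
```

```text
pos [0.4488 0.1692 0.2978] shift [-0.0043  0.0005 -0.0022] turn [ 0.07  0.24 -0.07] F [ 1.7 -2.5 -0.4] t 1.03 gap 0.351
top 21818 [0.6071 0.1922 0.1923] [array([620.4, 190.2]), array([129.1, 160.8]), np.float64(8.9)]
handle 1375 [0.5091 0.1816 0.1585] [array([514.7, 174. ]), array([32.5, 88.3]), np.float64(1.7)]
board 48615 [0.4909 0.2699 0.1003] [array([553.8, 152.7]), array([414.9, 309.7]), np.float64(90.0)]
```

View pics/c.png

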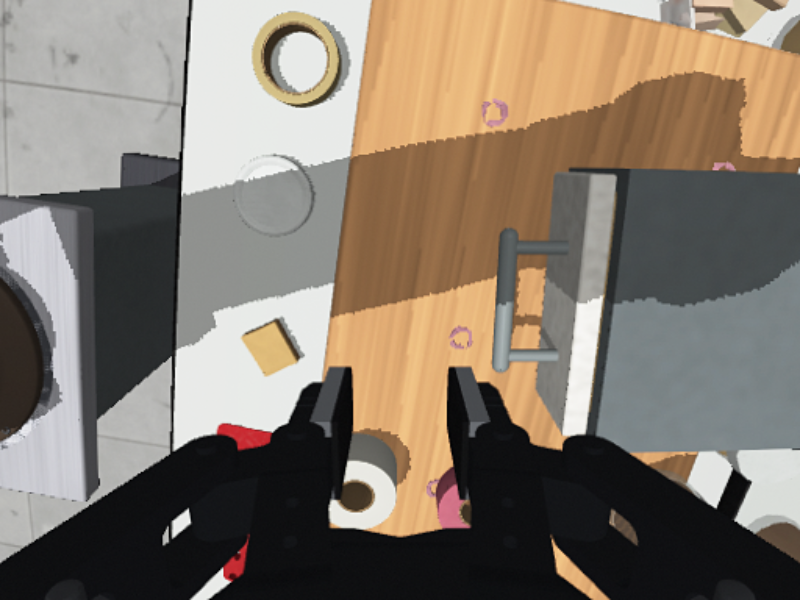

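```bash
python3 -c "
from h import *
d=np.load('w.npy',allow_pickle=True).item();P=cloud(d);k=.64
for r in (245,270,300,330,355):
    print(r,[np.round(P[int(r*k),c]*1000,1).tolist() for c in range(315,334,2)])
Q=P[int(238*k):int(362*k),310:336].reshape(-1,3);Q=Q[(abs(Q[:,2]-.156)<.008)]
u=np.array([np.cos(np.radians(9)),np.sin(np.radians(9)),0]);w=np.array([-u[1],u[0],0])
top=Q[Q[:,2]>np.percentile(Q[:,2],60)]
a=top@u;b=Q@w;print(a.mean(),np.percentile(a,[5,95]),np.percentile(b,[0,1,99,100]),top[:,2].mean())
c=a.mean()*u+(b.min()+b.max())/2*w;print('centre',c)
E=top-top.mean(0);vv=np.linalg.svd(E[:,:2])[2][0];print(np.degrees(np.arctan2(vv[1],vv[0]))) 
T=P[(abs(P[...,2]-.192)<.006)];print('top front edge u',np.percentile(T@u,[.1,.5,1,2]),np.percentile(T@w,[.5,50,99.5]))
"
```

```text
245 [[505.3, 200.4, 101.8], [507.9, 200.5, 99.8], [497.8, 207.6, 154.5], [499.0, 208.2, 157.1], [500.3, 208.7, 159.0], [502.1, 209.0, 158.9], [503.6, 209.4, 160.1], [505.6, 209.6, 159.4], [507.9, 209.7, 157.6], [509.7, 210.0, 157.4]]
270 [[509.2, 182.8, 100.7], [511.7, 183.0, 99.5], [500.3, 193.4, 156.9], [501.6, 194.0, 159.1], [503.3, 194.4, 159.4], [504.9, 194.9, 160.6], [507.2, 194.8, 158.5], [509.1, 195.1, 158.4], [527.0, 185.5, 99.9], [529.1, 185.9, 100.0]]
300 [[514.2, 160.2, 99.8], [503.0, 173.9, 154.9], [504.2, 174.8, 157.4], [505.6, 175.5, 159.2], [507.3, 175.9, 159.8], [509.1, 176.3, 160.0], [511.3, 176.3, 158.8], [530.1, 162.5, 98.9], [532.0, 163.1, 100.0], [534.0, 163.7, 101.0]]
330 [[518.6, 138.4, 100.8], [506.3, 156.1, 157.3], [507.8, 156.8, 158.9], [509.4, 157.4, 159.8], [511.6, 157.4, 158.9], [513.5, 157.7, 158.9], [516.1, 157.3, 156.4], [534.9, 140.5, 99.6], [537.3, 140.8, 99.3], [538.9, 141.7, 101.2]]
355 [[508.5, 139.0, 155.1], [509.9, 139.9, 157.0], [511.2, 141.0, 159.2], [512.8, 141.7, 160.2], [514.8, 141.9, 160.0], [517.1, 141.8, 158.8], [519.3, 141.7, 157.8], [520.8, 142.5, 159.2], [523.1, 142.3, 157.7], [524.7, 143.0, 158.7]]
0.5294647695694249 [0.5264533 0.5325769] [0.05468081 0.05557705 0.13119481 0.13173101] 0.1597811407635419
centre [0.50836556 0.17488493 0.        ]
-81.21419983209424
top front edge u [0.5788514  0.57925741 0.5794861  0.57977604] [0.0120716  0.09464226 0.17029517]
```

```bash
python3 -c "
from h import *
to((.5075,.175,.24),Rdown(9));to((.5075,.175,.137),Rdown(9))"
```

```text
pos [0.4488 0.1692 0.2978] shift [-0.0031  0.0588  0.0579] turn [ 0.07  0.24 -0.07] F [ 1.7 -2.5 -0.4] t 1.03 gap 0.351
pos [0.4488 0.1692 0.2978] shift [-0.0027  0.0587  0.1609] turn [ 0.07  0.24 -0.07] F [ 1.7 -2.5 -0.4] t 1.03 gap 0.351
```

>>> move_arm(
  rows=[
    [-0.003,0.03,0.02,0,0,0],
    [-0.005,0.058,0.05,0,0,0],
    [-0.005,0.058,0.058,0,0,0],
    [-0.005,0.058,0.058,0,0,0],
    [-0.005,0.058,0.058,0,0,0],
  ],
)

```text
t: 1.45
eef_pos: [0.5016, 0.1801, 0.24]
ee_rot: [-179.9, 0.0, 99.3]
wrist_force: [-1.2, -0.1, 0.7]
finger_gap: 0.348
```

```bash
python3 -c "
from h import *
to((.5075,.175,.137),Rdown(9))"
```

```text
pos [0.5016 0.1801 0.24  ] shift [-0.0059  0.0053  0.103 ] turn [-0.14  0.02  0.29] F [-1.2 -0.1  0.7] t 1.45 gap 0.348
```

>>> move_arm(
  rows=[
    [-0.006,0.005,0.02,0,0,0.3],
    [-0.006,0.005,0.03,0,0,0.3],
    [-0.006,0.005,0.03,0,0,0.3],
    [-0.006,0.005,0.03,0,0,0.3],
  ],
)

```text
t: 1.78
eef_pos: [0.5074, 0.1754, 0.2112]
ee_rot: [-180.0, -0.0, 99.0]
wrist_force: [-0.0, 0.1, -0.4]
finger_gap: 0.352
```

```bash
python3 -c "
from h import *
d,P,s=wrist('pics/d.png')
to((.5075,.175,.137),Rdown(9))
k=P[...,2];m=(abs(k-.157)<.006)&(P[...,0]<.56)
u=np.array([np.cos(np.radians(9)),np.sin(np.radians(9)),0]);w=np.array([-u[1],u[0],0])
Q=P[m];top=Q[Q[:,2]>.158];a=top@u;print(np.percentile(a,[5,50,95]),np.percentile(Q@w,[1,99]),'tcp',s['eef_pos']@u,s['eef_pos']@w)"
```

```text
pos [0.5078 0.1755 0.2117] shift [-0.0005 -0.0004  0.0747] turn [ 0.05 -0.02  0.03] F [-0.1 -0.1  0.8] t 1.83 gap 0.347
[0.52609911 0.53072626 0.56470886] [0.05069589 0.16570293] tcp 0.5285987343387658 0.09388181652242839
```

View pics/d.png

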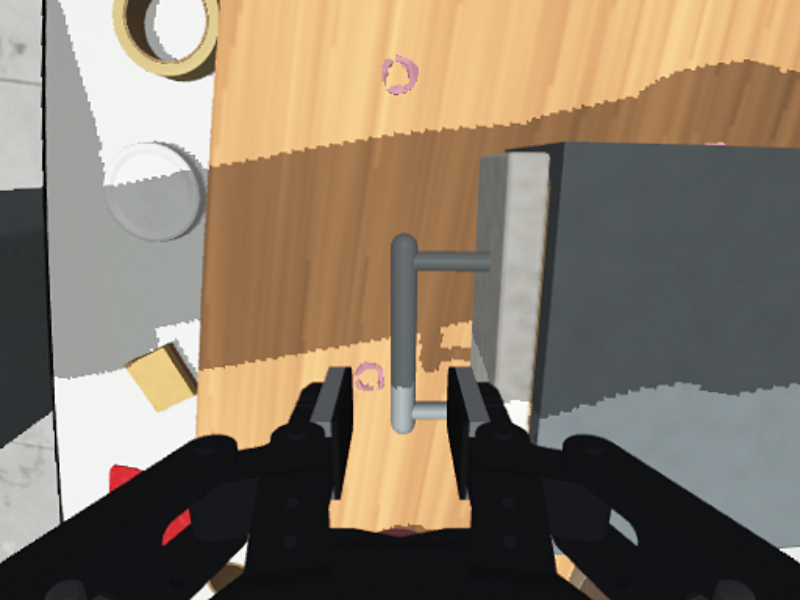

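>>> move_arm(
  rows=[
    [0,0,0.02,0,0,0],
    [0,0,0.045,0,0,0],
    [0,0,0.065,0,0,0],
    [0,0,0.075,0,0,0],
    [0,0,0.075,0,0,0],
  ],
)

```text
t: 2.25
eef_pos: [0.5078, 0.1754, 0.1371]
ee_rot: [179.9, -0.0, 99.0]
wrist_force: [-3.7, -1.0, 1.7]
finger_gap: 0.349
```

>>> move_arm(
  rows=[
    [0,0,0,0,0,0],
    [0,0,0,0,0,0],
    [0,0,0,0,0,0],
    [0,0,0,0,0,0],
    [0,0,0,0,0,0],
  ],
  grip=1,
  grip_force=25,
)

```text
t: 2.67
eef_pos: [0.509, 0.1756, 0.137]
ee_rot: [179.9, -0.0, 99.0]
wrist_force: [-1.8, 0.0, 6.1]
finger_gap: 0.12
```

>>> move_arm(
  rows=[
    [0,-0.008,0,0,0,0],
    [0,-0.022,0,0,0,0],
    [0,-0.036,0,0,0,0],
    [0,-0.05,0,0,0,0],
    [0,-0.064,0,0,0,0],
  ],
)

```text
t: 3.08
eef_pos: [0.4459, 0.1659, 0.137]
ee_rot: [179.8, -0.1, 99.0]
wrist_force: [2.3, 2.3, 6.0]
finger_gap: 0.123
```

>>> move_arm(
  rows=[
    [0,-0.014,0,0,0,0],
    [0,-0.026,0,0,0,0],
    [0,-0.034,0,0,0,0],
    [0,-0.038,0,0,0,0],
    [0,-0.04,0,0,0,0],
  ],
)

```text
t: 3.5
eef_pos: [0.4085, 0.1601, 0.1371]
ee_rot: [179.5, -0.1, 99.0]
wrist_force: [14.1, 4.4, -3.8]
finger_gap: 0.117
```

```bash
python3 -c "
from h import *
to((.509-.1016*np.cos(np.radians(8.9)),.1756-.1016*np.sin(np.radians(8.9)),.137),Rdown(9))"
```

```text
pos [0.4085 0.1601 0.1371] shift [-0.0003  0.0001  0.0001] turn [ 0.46 -0.08  0.01] F [14.1  4.4 -3.8] t 3.5 gap 0.117
```

>>> move_arm(
  rows=[
    [0,0.002,0,0,0,0],
    [0,0.002,0,0,0,0],
    [0,0.002,0,0,0,0],
    [0,0.002,0,0,0,0],
  ],
  grip=0.65,
)

```text
t: 3.83
eef_pos: [0.4074, 0.1592, 0.1355]
ee_rot: [-180.0, 0.0, 99.0]
wrist_force: [0.0, -1.3, 2.5]
finger_gap: 0.349
```

>>> move_arm(
  rows=[
    [0,0,-0.02,0,0,0],
    [0,0,-0.06,0,0,0],
    [0,0,-0.1,0,0,0],
    [-0.02,0.02,-0.14,0,0,0],
    [-0.04,0.04,-0.175,0,0,0],
  ],
)

```text
t: 4.25
eef_pos: [0.4474, 0.1299, 0.3044]
ee_rot: [180.0, -0.0, 99.1]
wrist_force: [0.8, -0.4, 0.3]
finger_gap: 0.349
```

```bash
python3 -c "
from rig import *
import time
from h import *
d,P,s=wrist('pics/e.png');np.save('w2.npy',d,allow_pickle=True)
d,P,s=wrist('pics/e.png');np.save('w2.npy',d,allow_pickle=True)
print(s['t'],s['eef_pos'],s['finger_gap'])"
```

```text
4.3 [0.45266815 0.12815109 0.3098285 ] 0.34930941205826516
```

View pics/e.png

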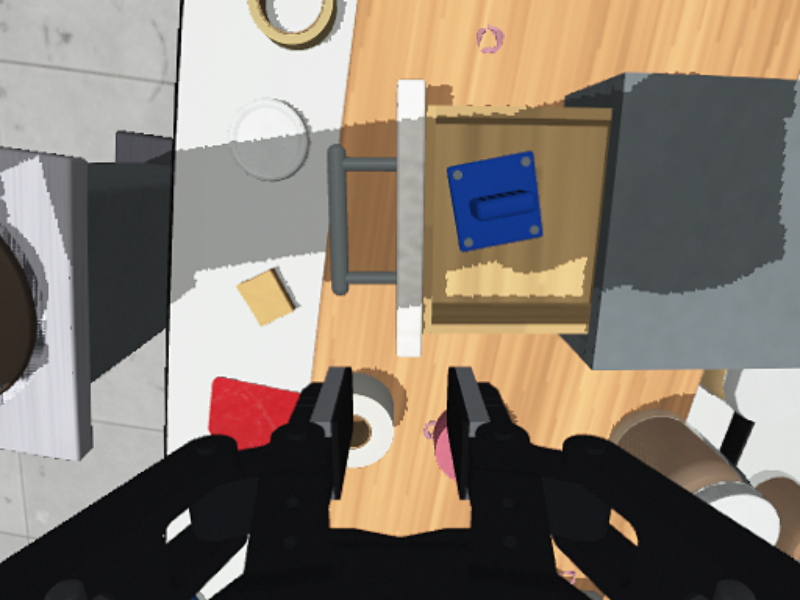

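```bash
python3 -c "
from h import *
d=np.load('w2.npy',allow_pickle=True).item();P=cloud(d);z=P[...,2];im=d['image'].astype(int)
b=(im[...,0]>im[...,2]+40)&(z>.11)&(z<.2);b[int(260*.64):]=0
def rec(m,l):
    Q=P[m];r=cv2.minAreaRect((Q[:,:2]*1000).astype(np.float32));print(l,len(Q),np.round(Q.mean(0)*1000,1),np.percentile(Q[:,2],[5,50,95]),r)
rec(b&(z<.137),'plate');rec(b&(z>.157),'ribtop');rec(b&(z>.15),'rib')
D=P[(abs(z-.17)<.005)&(P[...,0]<.56)&(P[...,1]>.05)];r=cv2.minAreaRect((D[:,:2]*1000).astype(np.float32));print('walls',len(D),r)
"
```

```text
plate 2293 [506.1 184.9 130.3] [0.12891446 0.13026031 0.13157579] ((508.7806091308594, 184.17337036132812), (57.35084915161133, 55.41205596923828), 19.670944213867188)
ribtop 509 [507.5 183.6 161.7] [0.15941058 0.16192422 0.16313873] ((507.9185485839844, 183.47097778320312), (35.404205322265625, 12.181703567504883), 20.135540008544922)
rib 542 [507.  183.6 161.2] [0.15606431 0.16186826 0.16312739] ((507.87738037109375, 183.4558868408203), (35.491737365722656, 12.181703567504883), 20.135540008544922)
walls 2548 ((511.1431579589844, 181.27230834960938), (103.54037475585938, 144.6215057373047), 8.553122520446777)
```

```bash
python3 -c "
from h import *
from rig import state
print(state()['joints'])
to((.508,.1835,.25),Rdown(110));to((.508,.1835,.28),Rdown(9))"
```

```text
[ 1.59805157e+01  1.51197880e+00  1.02422001e+00  8.90599864e+01
 -4.70231414e-02  9.71144499e+01]
pos [0.4515 0.129  0.3069] shift [0.0451 0.0638 0.0574] turn [   0.34    0.39 -101.13] F [0.1 1.2 0.1] t 4.35 gap 0.349
pos [0.4515 0.129  0.3069] shift [0.0451 0.064  0.0274] turn [ 0.45 -0.01 -0.13] F [0.1 1.2 0.1] t 4.35 gap 0.349
```

>>> move_arm(
  rows=[
    [0.01,0.015,0.01,0,0,-7],
    [0.02,0.03,0.02,0,0,-14],
    [0.03,0.045,0.027,0,0,-21],
    [0.04,0.06,0.027,0,0,-28],
    [0.045,0.064,0.027,0,0,-35],
  ],
)

```text
t: 4.77
eef_pos: [0.5047, 0.1853, 0.2727]
ee_rot: [-179.8, -0.1, 134.4]
wrist_force: [-0.2, 0.2, -0.0]
finger_gap: 0.35
```

>>> move_arm(
  rows=[
    [0,0,0,0,0,-7],
    [0,0,0,0,0,-14],
    [0,0,0,0,0,-21],
    [0,0,0,0,0,-28],
    [0,0,0,0,0,-35],
  ],
)

```text
t: 5.18
eef_pos: [0.5035, 0.1843, 0.2739]
ee_rot: [-179.9, -0.1, 169.3]
wrist_force: [0.8, 0.5, 0.6]
finger_gap: 0.348
```

>>> move_arm(
  rows=[
    [0,0,0,0,0,-7],
    [0,0,0,0,0,-14],
    [0,0,0,0,0,-21],
    [0,0,0,0,0,-28],
    [0,0,0,0,0,-31],
  ],
)

```text
t: 5.6
eef_pos: [0.5034, 0.1843, 0.274]
ee_rot: [180.0, -0.1, -159.7]
wrist_force: [-0.0, -0.2, 0.6]
finger_gap: 0.351
```

```bash
python3 -c "
from h import *
d,P,s=wrist('pics/f.png')
z=P[...,2];im=d['image'].astype(int)
b=(im[...,0]>im[...,2]+40)&(z>.11)&(z<.2)
def rec(m,l):
    Q=P[m];r=cv2.minAreaRect((Q[:,:2]*1000).astype(np.float32));print(l,len(Q),np.round(Q.mean(0)*1000,1),np.percentile(Q[:,2],[5,50,95]),r)
rec(b&(z<.137),'plate');rec(b&(z>.155),'ribtop')
to((.508,.1835,.136),Rdown(110))"
```

```text
plate 2601 [505.7 182.5 130. ] [0.12882918 0.13005854 0.13122476] ((509.326416015625, 183.9740753173828), (58.44430160522461, 55.79695129394531), 20.15406608581543)
ribtop 568 [506.6 182.9 161.5] [0.15939618 0.16171512 0.163007  ] ((507.1101989746094, 183.39190673828125), (34.82550811767578, 11.849069595336914), 19.905485153198242)
pos [0.5035 0.1842 0.2741] shift [-0.0043 -0.0023  0.138 ] turn [ 0.   -0.12  0.3 ] F [-0.5 -0.5 -0.8] t 5.65 gap 0.347
```

>>> move_arm(
  rows=[
    [-0.004,-0.002,0.035,0,0,0.2],
    [-0.004,-0.002,0.07,0,0,0.2],
    [-0.004,-0.002,0.095,0,0,0.2],
    [-0.004,-0.002,0.095,0,0,0.2],
    [-0.004,-0.002,0.095,0,0,0.2],
  ],
)

```text
t: 6.07
eef_pos: [0.5072, 0.1834, 0.1788]
ee_rot: [180.0, -0.2, -160.3]
wrist_force: [-0.1, -0.2, 0.7]
finger_gap: 0.349
```

```bash
python3 -c "
from h import *
d,P,s=wrist('pics/f.png')
to((.508,.1835,.136),Rdown(110))"
```

```text
pos [0.5083 0.1838 0.1807] shift [ 0.0004 -0.0002  0.0447] turn [ 0.   -0.03 -0.24] F [1.2 0.  0. ] t 6.12 gap 0.35
```

View pics/f.png

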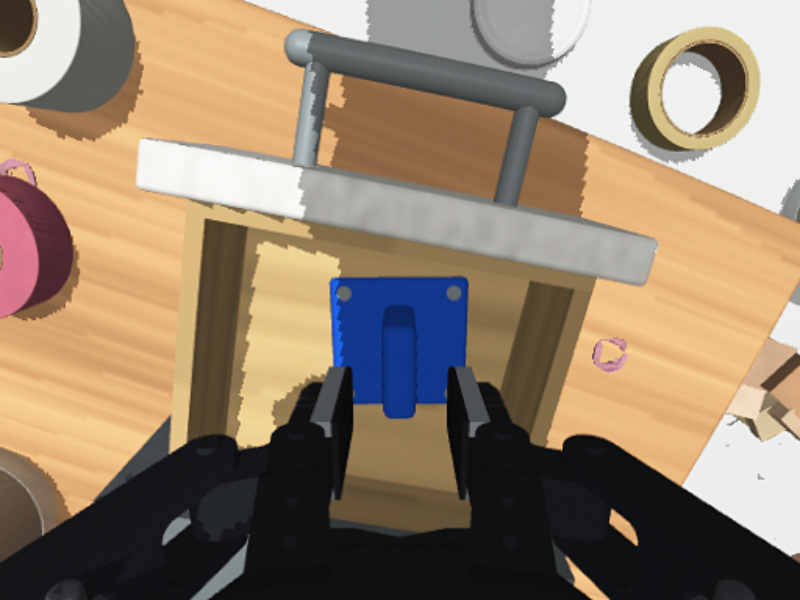

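>>> move_arm(
  rows=[
    [0,0,0.015,0,0,0],
    [0,0,0.03,0,0,0],
    [0,0,0.045,0,0,0],
    [0,0,0.045,0,0,0],
  ],
)

```text
t: 6.45
eef_pos: [0.5084, 0.1838, 0.1349]
ee_rot: [180.0, -0.0, -160.2]
wrist_force: [-0.4, 0.1, -0.3]
finger_gap: 0.353
```

>>> move_arm(
  rows=[
    [0,0,0,0,0,0],
    [0,0,0,0,0,0],
    [0,0,0,0,0,0],
    [0,0,0,0,0,0],
    [0,0,0,0,0,0],
  ],
  grip=1,
  grip_force=50,
)

```text
t: 6.87
eef_pos: [0.5096, 0.1842, 0.1373]
ee_rot: [180.0, 0.2, -160.2]
wrist_force: [-1.1, -0.0, 6.2]
finger_gap: 0.126
```

```bash
python3 -c "
from h import *
to((.508,.1835,.25),Rdown(110))"
```

```text
pos [0.5096 0.1842 0.1373] shift [ 1.400e-03 -1.000e-04 -1.127e-01] turn [ 0.    0.2  -0.21] F [-1.1 -0.   6.2] t 6.87 gap 0.126
```

>>> move_arm(
  rows=[
    [0,0,-0.01,0,0,0],
    [0,0,-0.035,0,0,0],
    [0,0,-0.07,0,0,0],
    [0,0,-0.11,0,0,0],
    [0,0,-0.15,0,0,0],
  ],
)

```text
t: 7.28
eef_pos: [0.5078, 0.1835, 0.2873]
ee_rot: [180.0, -0.0, -160.2]
wrist_force: [1.2, 0.5, 0.1]
finger_gap: 0.131
```

>>> move_arm(
  rows=[
    [0,0,-0.02,0,0,0],
    [0,0,-0.03,0,0,0],
    [0,0,-0.03,0,0,0],
    [0,0,-0.03,0,0,0],
    [0,0,-0.03,0,0,0],
  ],
)

```text
t: 7.7
eef_pos: [0.5082, 0.1837, 0.3143]
ee_rot: [-180.0, -0.1, -160.2]
wrist_force: [0.3, -0.4, -2.5]
finger_gap: 0.13
```

```bash
python3 -c "
from h import *
d,P,s=wrist('pics/g.png');d['R']=np.eye(3);d['t']=np.zeros(3);C=cloud(d)
T=d['T_tool_cam'];L=C@T[:3,:3].T+T[:3,3]
im=d['image'].astype(int);b=(im[...,0]>im[...,2]+40)&(abs(L[...,0])<.045)&(abs(L[...,1])<.045)
pl=b&(L[...,2]>-.004)&(L[...,2]<.02);Q=L[pl];print(len(Q),np.percentile(L[b][:,2],[2,10,50,90,98]))
c,n,k=plane(Q);print(c,n,k);print(np.percentile(Q,[.5,99.5],0));r=cv2.minAreaRect((Q[:,:2]*1000).astype(np.float32));print(r)
to((.4,0,.33),Rdown(91))
from rig import state
print(state()['joints'])"
```

```text
5076 [-0.02554284 -0.02482985  0.00674298  0.00783892  0.00846316]
[0.01520745 0.00025743 0.00717318] [-8.32441653e-04 -2.57064727e-04  9.99999620e-01] 4823
[[-0.01292105 -0.02736001 -0.00262054]
 [ 0.02932438  0.02781974  0.00920735]]
((7.221614837646484, 0.11465263366699219), (56.269107818603516, 44.879722595214844), 89.8558578491211)
pos [0.5081 0.1836 0.3139] shift [ 0.1639 -0.1362 -0.0157] turn [-0.02 -0.12 18.79] F [-0.2 -0.9 -1.9] t 7.75 gap 0.13
[ 1.98703568e+01  9.96522262e+00  1.13665468e+01  9.15263685e+01
 -6.55402536e-04  7.82651364e-02]
```

View pics/g.png

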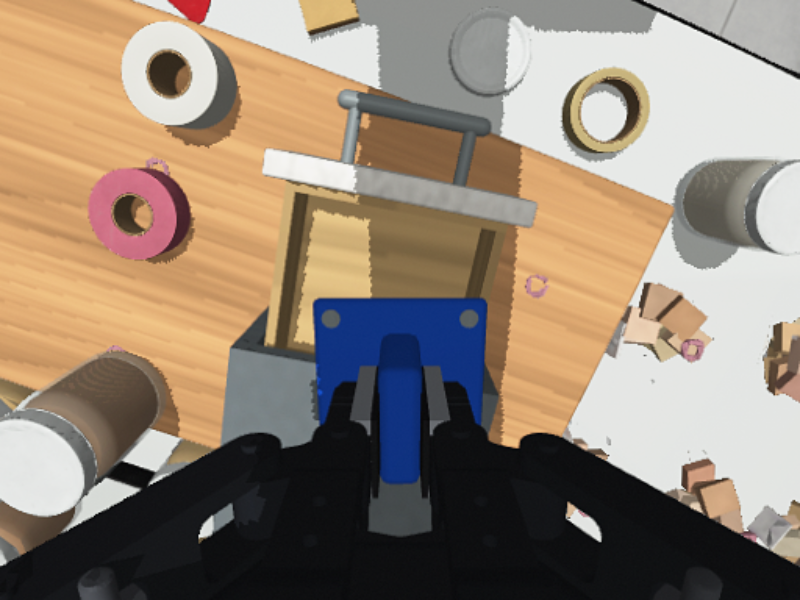

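```bash
python3 -c "
from h import *
to((.50,.0,.36),Rdown(91))"
```

```text
pos [0.5081 0.1836 0.3139] shift [ 0.0699 -0.17   -0.0459] turn [-0.02 -0.12 18.79] F [-0.2 -0.9 -1.9] t 7.75 gap 0.13
```

>>> move_arm(
  rows=[
    [0.01,-0.025,-0.015,0,0,4],
    [0.025,-0.06,-0.03,0,0,8],
    [0.04,-0.095,-0.046,0,0,12],
    [0.055,-0.13,-0.046,0,0,16],
    [0.07,-0.17,-0.046,0,0,18.8],
  ],
)

```text
t: 8.17
eef_pos: [0.4997, 0.0001, 0.3611]
ee_rot: [180.0, -0.0, -179.1]
wrist_force: [1.6, 0.3, -0.7]
finger_gap: 0.126
```

```bash
python3 -c "
from h import *
a=.445;n=np.array([-np.sin(a),-.016,np.cos(a)])
to((.635,-.213,.366),Rdown(92,n))"
```

```text
pos [4.997e-01 1.000e-04 3.611e-01] shift [-0.132  -0.2151 -0.0049] turn [ -0.29 -25.51  -1.11] F [ 1.6  0.3 -0.7] t 8.17 gap 0.126
```

>>> move_arm(
  rows=[
    [-0.02,-0.035,0,0,-5,0],
    [-0.04,-0.07,0,0,-10,0],
    [-0.06,-0.105,0,0,-15,0],
    [-0.08,-0.14,0,0,-20,0],
    [-0.1,-0.175,0,0,-25.5,-1],
  ],
)

```text
t: 8.58
eef_pos: [0.6035, -0.1738, 0.3606]
ee_rot: [-179.7, 25.7, -177.9]
wrist_force: [0.3, 0.5, -1.3]
finger_gap: 0.128
```

```bash
python3 -c "
from h import *
a=.445;n=np.array([-np.sin(a),-.016,np.cos(a)])
to((.635,-.213,.366),Rdown(92,n))"
```

```text
pos [ 0.6035 -0.1738  0.3606] shift [-0.0294 -0.0403  0.0083] turn [-0.29  0.18  0.08] F [ 0.3  0.5 -1.3] t 8.58 gap 0.128
```

>>> move_arm(
  rows=[
    [-0.015,-0.02,0.004,0,0,0],
    [-0.029,-0.04,0.008,0,0,0],
    [-0.029,-0.04,0.008,0,0,0],
    [-0.029,-0.04,0.008,0,0,0],
    [-0.029,-0.04,0.008,0,0,0],
  ],
)

```text
t: 9.0
eef_pos: [0.6337, -0.2106, 0.3652]
ee_rot: [-179.8, 25.4, -178.0]
wrist_force: [-0.4, 1.1, 0.1]
finger_gap: 0.132
```

```bash
python3 -c "
from h import *
d,P,s=wrist('pics/h.png');np.save('w3.npy',d,allow_pickle=True)
print(s['eef_pos'],s['ee_rot'],s['t'])
Q=P[(abs(P[...,0]-.597)<.018)&(abs(P[...,1]+.213)<.018)&(abs(P[...,2]-.236)<.03)];print(len(Q),plane(Q))"
```

```text
[ 0.63367414 -0.21059168  0.36522026] [-179.83331705   25.37137751 -177.967857  ] 9.0
2781 (array([ 0.5966682 , -0.21301372,  0.23609246]), array([-0.4242225 , -0.02333742,  0.90525722]), 2663)
```

View pics/h.png

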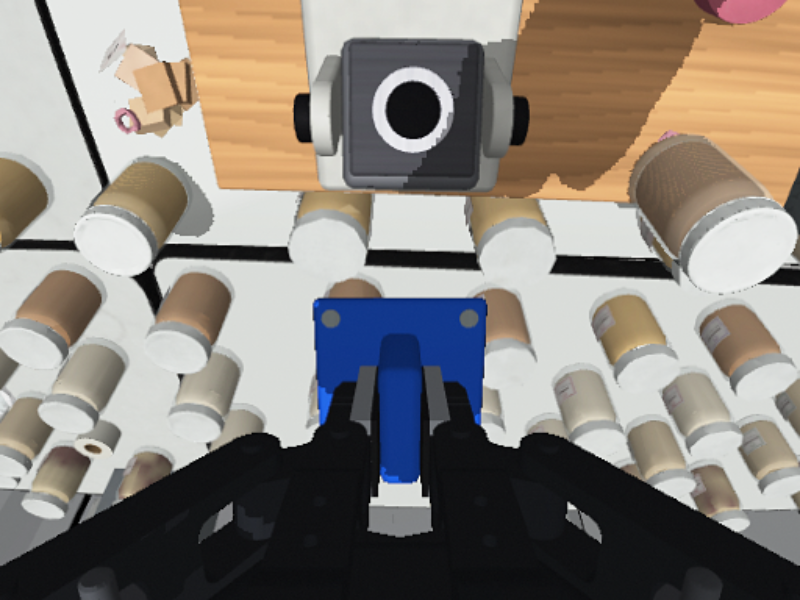

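```bash
python3 -c "
from h import *
d=np.load('w3.npy',allow_pickle=True).item();P=cloud(d);g=d['image'].min(2)
sub=np.zeros_like(g);k=.64;y0,y1,x0,x1=int(55*k),int(165*k),int(360*k),int(468*k)
m=(g[y0:y1,x0:x1]>150).astype(np.uint8)
c,_=cv2.findContours(m,cv2.RETR_CCOMP,cv2.CHAIN_APPROX_NONE)
c=[q for q in c if len(q)>30]
# outer square plate: points near plane
for q in c:
    e=cv2.fitEllipse(q);u=e[0][0]+x0,e[0][1]+y0;print('ell',e,np.round(np.array(u)/k))
# plane & ray
R=P[y0:y1,x0:x1][m>0];C=P[int(60*k):int(165*k),int(355*k):int(470*k)].reshape(-1,3)
C=C[(abs(C[:,0]-.597)<.03)&(abs(C[:,2]-.237)<.02)]
pc,n,nn=plane(C);print('plane',pc,n,nn,len(C),'ring mean',R.mean(0),plane(R))
# plate extents: all points within 3mm of plane, in-plane rect
Q=P.reshape(-1,3);Q=Q[(np.abs((Q-pc)@n)<.003)&(np.linalg.norm(Q-pc,axis=1)<.05)]
ex=np.cross([0,1,0],n);ex/=np.linalg.norm(ex);ey=np.cross(n,ex)
uv=np.c_[(Q-pc)@ex,(Q-pc)@ey].astype(np.float32);r=cv2.minAreaRect(uv*1000);print(len(Q),r);cc=pc+(ex*r[0][0]+ey*r[0][1])/1000
print('square centre',cc,'tilt',np.degrees(np.arctan2(-n[0],n[2])),'ey',ey)
"
```

```text
ell ((33.19184875488281, 34.46364212036133), (49.51231002807617, 54.411285400390625), 14.98360824584961) [411. 109.]
ell ((34.056827545166016, 34.88346481323242), (36.703399658203125, 38.54938507080078), 4.4263739585876465) [413. 109.]
plane [ 0.59165656 -0.20697224  0.2336289 ] [-0.43404258 -0.00790125  0.90085771] 4490 4859 ring mean [ 0.58965599 -0.20758194  0.23514361] (array([ 0.5866031 , -0.21452248,  0.2352934 ]), array([0.35771105, 0.9255238 , 0.12429203]), 664)
6974 ((-0.8994998931884766, 0.7380046844482422), (60.4444465637207, 60.547401428222656), 1.026921272277832)
square centre [ 0.59084368 -0.20623426  0.23324372] tilt 25.725248931413635 ey [-0.00342959  0.99996878  0.00711813]
```

```bash
cat >> h.py <<'E'
c0=np.array([.5908,-.2062,.2332]);A=np.radians(25.6);psi=np.radians(1)
N=np.array([-np.sin(A)*np.cos(psi),-np.sin(A)*np.sin(psi),np.cos(A)]);RT=Rdown(91,N)
def port(h): # white face h above port rest plane
    p=c0+N*h-RT@np.array([.0013,.0001,.0152]);to(p,RT)
    from rig import state
    s=state();R0=Ro.from_euler('xyz',s['ee_rot'],degrees=True).as_matrix()
    q=s['eef_pos']+R0@np.array([.0013,.0001,.0152])-c0
    print('face h mm',1000*q@N,'inplane',1000*q@RT[:,0],1000*q@RT[:,1],'Fn',s['wrist_force']@N,'F',s['wrist_force'],'tilt err deg',np.degrees(np.arccos(-R0[:,2]@N)))
E
python3 -c "
from h import *
d=np.load('w3.npy',allow_pickle=True).item();P=cloud(d);Q=P.reshape(-1,3)
ex=-RT[:,0];ey=RT[:,1];D=Q-c0;k=(abs(D@ex)<.027)&(abs(D@ey)<.027)&(abs(D@N)<.004);print(k.sum(),plane(Q[k]),N)
port(.05);port(.02)"
```

```text
5700 (array([ 0.59023532, -0.20610739,  0.23290014]), array([-0.43647874, -0.00701088,  0.89968725]), 5313) [-0.43201994 -0.00754094  0.90183253]
pos [ 0.6338 -0.2102  0.3658] shift [0.0945 0.0061 0.0362] turn [ 0.27 -0.18  0.97] F [-0.2 -0.1 -1.8] t 9.05 gap 0.133
face h mm 85.86850655514141 inplane -94.61888095440963 -4.639366949908883 Fn -1.5697144611980982 F [-0.15310972 -0.06611473 -1.81448266] tilt err deg 0.32248306244003516
pos [ 0.6338 -0.2102  0.3658] shift [0.0944 0.006  0.0662] turn [ 0.27 -0.18  0.97] F [-0.2 -0.1 -1.8] t 9.05 gap 0.133
face h mm 85.86850655514141 inplane -94.61888095440963 -4.639366949908883 Fn -1.5697144611980982 F [-0.15310972 -0.06611473 -1.81448266] tilt err deg 0.32248306244003516
```

>>> move_arm(
  rows=[
    [0.03,0.002,0.01,0,0,0.3],
    [0.06,0.004,0.02,0,0,0.6],
    [0.08,0.006,0.03,0.3,-0.2,1],
    [0.0945,0.006,0.036,0.3,-0.2,1],
    [0.0945,0.006,0.036,0.3,-0.2,1],
  ],
)

```text
t: 9.47
eef_pos: [0.561, -0.2058, 0.2905]
ee_rot: [179.9, 25.5, -179.1]
wrist_force: [-0.7, 1.3, -1.2]
finger_gap: 0.135
```

>>> move_arm(
  rows=[
    [0,0,0.01,0,0,0],
    [0,0,0.02,0,0,0],
    [0,0,0.03,0,0,0],
    [0,0,0.03,0,0,0],
    [0,0,0.03,0,0,0],
  ],
)

```text
t: 9.88
eef_pos: [0.5777, -0.2071, 0.2651]
ee_rot: [-180.0, 25.6, -179.0]
wrist_force: [-0.2, 1.0, -1.6]
finger_gap: 0.13
```

```bash
python3 -c "
from h import *
d,P,s=wrist('pics/i.png');port(.005)
T=get=None
from rig import get_image
cv2.imwrite('pics/j.png',cv2.resize(get_image('scene')['image'][150:270,280:400],(600,600),interpolation=cv2.INTER_CUBIC))"
```

```text
pos [ 0.5778 -0.2073  0.2659] shift [0.0011 0.0008 0.0149] turn [-0.05  0.06 -0.02] F [ 0.2 -0.3 -0.9] t 9.93 gap 0.124
face h mm 19.898275100270972 inplane -1.0619162513501272 -0.8084661276807715 Fn -0.8883235363545308 F [ 0.21312826 -0.3352348  -0.88572527] tilt err deg 0.07232763478130881
```

View pics/i.png

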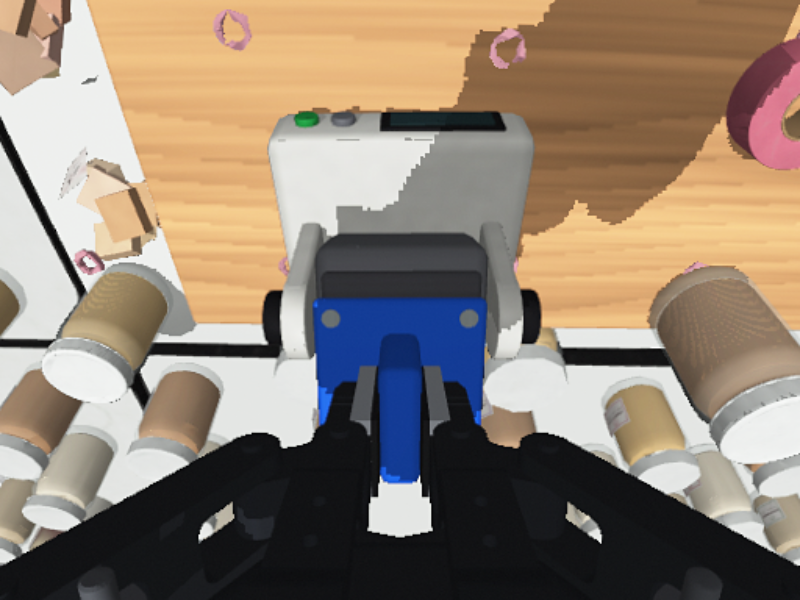

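>>> move_arm(
  rows=[
    [0.001,0.0008,0.005,0,0,0],
    [0.001,0.0008,0.01,0,0,0],
    [0.001,0.0008,0.014,0,0,0],
    [0.001,0.0008,0.017,0,0,0],
    [0.001,0.0008,0.018,0,0,0],
  ],
)

```text
t: 10.4
eef_pos: [0.5841, -0.2065, 0.2488]
ee_rot: [-180.0, 25.6, -179.1]
wrist_force: [-0.5, -0.1, -0.6]
finger_gap: 0.129
```

```bash
python3 -c "
from h import *
port(-.004)"
```

```text
pos [ 0.5841 -0.2065  0.2488] shift [-0.0006  0.0001  0.0057] turn [-0.06  0.05 -0.05] F [-0.5 -0.1 -0.6] t 10.4 gap 0.129
face h mm 1.7265235813403064 inplane 0.624010852501296 -0.09317606363297123 Fn -0.3540438438719036 F [-0.51607492 -0.07469636 -0.6404313 ] tilt err deg 0.0745582109037167
```

>>> move_arm(
  rows=[
    [0,0,0.001,0,0,0],
    [0,0,0.002,0,0,0],
    [0,0,0.003,0,0,0],
    [0,0,0.004,0,0,0],
    [0,0,0.004,0,0,0],
  ],
)

```text
t: 10.82
eef_pos: [0.5859, -0.2067, 0.2464]
ee_rot: [-179.9, 25.7, -179.0]
wrist_force: [-1.7, -0.4, 1.8]
finger_gap: 0.128
```

```bash
python3 -c "
from h import *
port(-.004)"
```

```text
pos [ 0.5859 -0.2067  0.2464] shift [-0.      0.0003  0.0028] turn [-0.1   0.12 -0.04] F [-1.7 -0.4  1.8] t 10.82 gap 0.128
face h mm -1.2063077085258571 inplane -0.02127200739221392 -0.31376752411948067 Fn 2.3682526381877036 F [-1.6645291  -0.3930377   1.82537107] tilt err deg 0.1570502510832108
```

>>> move_arm(
  rows=[
    [0,0,0.001,0,0,0],
    [0,0,0.002,0,0,0],
    [0,0,0.003,0,0,0],
    [0,0,0.003,0,0,0],
    [0,0,0.003,0,0,0],
  ],
)

```text
t: 11.23
eef_pos: [0.5872, -0.2066, 0.2437]
ee_rot: [-179.9, 25.7, -179.0]
wrist_force: [-4.9, 0.4, 3.0]
finger_gap: 0.128
```

```bash
python3 -c "
from h import *
port(-.004)"
```

```text
pos [ 0.5872 -0.2066  0.2437] shift [ 0.      0.0003 -0.0002] turn [-0.1   0.12 -0.04] F [-4.9  0.4  3. ] t 11.23 gap 0.128
face h mm -4.18470937266387 inplane -0.040830031297595264 -0.3122874159070262 Fn 4.7921332201276 F [-4.87123484  0.40756752  2.98363166] tilt err deg 0.15857052686165599
```

>>> move_arm(
  rows=[
    [0,0,0.0005,0,0,0],
    [0,0,0.001,0,0,0],
    [0,0,0.001,0,0,0],
    [0,0,0.001,0,0,0],
    [0,0,0.001,0,0,0],
  ],
)

```text
t: 11.65
eef_pos: [0.5877, -0.2066, 0.2427]
ee_rot: [-179.9, 25.7, -179.0]
wrist_force: [-4.8, -0.8, 4.5]
finger_gap: 0.129
```

```bash
python3 -c "
from h import *
from rig import *
F=[]
for i in range(12):
    d=get_image('scene');F.append(state()['wrist_force'])
F=np.array(F);print(F.mean(0),F.std(0),F.mean(0)@N);port(-.004)
P=cloud(d);np.save('s2.npy',d,allow_pickle=True)
cv2.imwrite('pics/k.png',cv2.resize(d['image'][170:250,290:380],(720,640),interpolation=cv2.INTER_CUBIC)[:600])
w,PW,s=wrist('pics/l.png');R=w['Rw'];L=(PW-w['pw'])@R;im=w['image'].astype(int)
b=(im[...,0]>im[...,2]+40)&(abs(L[...,0])<.045)&(abs(L[...,1])<.045)&(L[...,2]>-.004)&(L[...,2]<.02);c,n,k=plane(L[b]);print('tile in tool',c,n,np.percentile(L[b],[.5,99.5],0)[:, :2])"
```

```text
[-4.14419643 -0.6517331   5.008184  ] [0.46877452 0.44834474 0.61535432] 6.311833395757054
pos [ 0.5877 -0.2066  0.2426] shift [-0.      0.0003 -0.0014] turn [-0.09  0.12 -0.03] F [-4.5 -0.5  4.9] t 12.25 gap 0.127
face h mm -5.413393755301264 inplane -0.029841475145792367 -0.2860041922887167 Fn 6.393471213092506 F [-4.50450333 -0.48719486  4.92748034] tilt err deg 0.14833815954994398
tile in tool [1.51190188e-02 2.76015445e-05 6.87784226e-03] [-1.70230533e-03 -9.26998128e-05  9.99998547e-01] [[-0.01276564 -0.02773834]
 [ 0.02934577  0.02769954]]
```

View pics/k.png

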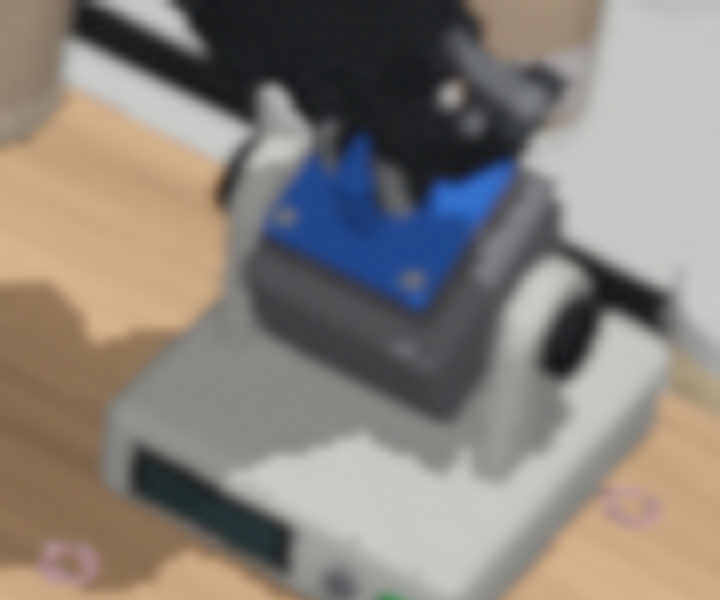

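```bash
python3 -c "
from rig import *
print(close_job(),state()['t'])"
```

```text
the job is handed in; nothing more can be done
the job is handed in; nothing more can be done
```

The check tile is held pressed on the meter's port, and the job was handed in at about 12.3 s of the 51 s allowed. I pulled the drawer to its end stop by the handle, gripped the tile by its rib and lifted it clear. I then tilted it 25.6° to match the port and pressed it down in small steps.

The last checks before handing in showed:
- **Depth and force:** the push was about 7.2 N after allowing for the tile's weight. That means the port is sunk about 4.2 mm, which agrees with the arm's travel of about 4.2 mm since first contact.
- **Centring and slope:** the tile was within about 0.3 mm of the port's centre, and the tool was 0.15° off the slope I measured. The camera calibration adds about 2 mm of uncertainty to the centring.
- **Grip:** the tile had not shifted in the fingers (about 0.3 mm and under 0.1° since lifting), and the grip force was set to 50 N.

**Disagreements:** first contact came about 1 mm lower than the cameras placed the port, which is within their calibration. The push also had about 2 N sideways, towards the robot.

The arm kept clear of the jar and both rolls. I did not re-measure them or the head's tilt at the end; the last close-up of the meter showed the tile seated squarely on the port.

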